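Set the niche shelf in order around the molcajete

ROBOT

A 6-joint arm with a two-finger parallel gripper is mounted at the origin on the work surface. World frame = base frame: x ahead of the robot, y to its left, z up, the work surface at z = 0. Lengths are in m, angles in rad, forces in N, time in s.
With the tool pointing down it reaches from about 0.35 to 0.975 m from the base axis. Payload 17.4 kg.
Tool frame: the origin (TCP) lies between the finger pads; the fingertips stand 19 mm ahead of it and the grasp point (between the pads) is the TCP; z points along the fingers, y is the line along which they close (so a half turn about z gives the same grasp; the last joint's range is limited). The gripper opens to 85 mm and grips with 20 to 120 N. Pads are 22 mm wide; open, the fingers measure 114 mm over their backs; the gripper's body (76 mm by 85 mm) begins 54 mm behind the grasp point. The pads swing forward as they close: fully open they stand 13 mm farther back than shut.
Start: joints at [1.259, 0.116, 1.442, -0, 1.584, -0.038], TCP at [0.183, 0.65, 0.25] pointing down, gripper open.
Joint ranges: [-2.83, 2.83], [-0.83, 2.19], [0.07, 2.5], [-1.14, 4.28], [0.01, 3], [-2.97, 2.97]. Speed limits (rad/s): [1.89, 1.89, 2.22, 3.14, 3.14, 3.14].

INTERFACE

Orientations are given as a rotation vector (axis times angle).
In Python, from cell import readout, cams, order gives the robot as it stands.
- The arm moves only by the tool move_arm, never from a script. Its argument "moves" is a list of rows, each a list of 7 numbers: the shift along the tool's x, y, z in mm, then the turn, a rotation vector about the tool's x, y, z in rad, then the opening, from -1 (shut) to 1 (fully open). A call has 1 to 8 rows; each row shifts and turns the commanded pose from where the row before left it, along the tool's axes as they then stand; what a row does not reach is not made up. A row lasts 1/8 s, in which the tool goes at most 62.5 mm and 10.7 degrees, less where a joint would pass 70% of its speed; a pose out of reach is approached as far as the arm can. A call with a gripper value outside its range is refused whole. The fingers move at their own pace and stop on an object; the grip force is fixed at half the most. Time passes only in rows, so rows that do not move let the fingers close. It gives the time, the measured TCP pose, the force, the opening and the grip force at its end, in the units of the state.
- readout.read_state(): the state, without advancing time (a new reading comes with each control period).
- cams.capture(name): name is "scene" or "top" or "wrist"; returns a dict with "color" (420x560x3 uint8, red, green, blue), "fov_y" (degrees; the focal length in pixels is half the picture's height over the tangent of half this angle, whatever the lens; pixels are square), "cx", "cy" (the principal point, pixels), "rvec" (rotation vector, rad) and "tvec" (3), from world to camera coordinates, as OpenCV has them. Camera axes: x right, y down, z forward; pixel columns grow to the right and rows downward; lengths in m; the calibration is good to about 2 mm. The wrist camera is an equidistant fisheye: a pixel r from the principal point sees the ray r / f radians off the axis. A picture is of the moment at which its call begins. There is no depth.
- order.job_done(): hands the job in; it is judged then, once.
The state is a dict: "clock": time; "joint_pos": joint angles; "dq": joint speeds; "joint_efforts": joint torques, N m; "position": TCP position; "eef_rot": TCP orientation; "ft_force": force on the tool from outside, world axes, zero at the start; "wrist_torque": the same for the moment, N m; "grip_width": finger opening in m; "grasp_force": force on a finger pad.
Only numpy, scipy, OpenCV 4.12 (cv2) and the standard library are available. Lean on these libraries where they do the work, as an engineer would, in place of code of your own. Each camera call takes 0.05 s, during which the arm holds its last target. There are 200 camera calls.

TASK

Between the molcajete and the bamboo spoon rest, stand the red salt cellar next to the molcajete and the green jarrito next to the spoon rest, in one straight row with them and evenly spaced (gaps of about 5 cm), the cellar's long side along the row. Cover the green jarrito with its wooden lid, and lay the whisk lengthwise in the middle of the spoon rest, wires to the rimmed far end and handle to the open near end. Leave the brown jarrito, the blue bowl and the bean jar where they stand.

Things in the scene. Friction and masses are not known exactly. Their poses are not given: they have to be found in the camera images.
- molcajete: Target, fixed: dark grey stone molcajete (mortar) on three short legs, round, 150 mm across the rim, 95 mm high; its stone pestle lies in the bowl and leans over the far rim (up to 140 mm high). Origin: on the shelf under the middle of the bowl. Its y axis runs along the row (towards or away from the spoon rest), its x axis across it, away from the robot.
- spoon_rest: Target, fixed: flat bamboo spoon rest, 220 mm long (x, away from the robot), 110 wide (y). Floor 6 mm above the shelf; rims 12 mm high: 8 mm wide along both long sides, 10 mm at the far (+x) end; near (-x) end open for the handle. Origin: on the shelf under its middle. The molcajete lies 420 to 460 mm away along its y axis, on either side; both have the same yaw, within 0.06 of 0.
- salt_cellar: Red plastic salt cellar, a box 60 mm (x) by 80 mm (y) by 55 mm high with a sliding door in its top (closed, stays so). Origin: centre of its underside, z up. About 0.22 kg.
- jarrito: Green glazed clay jarrito (small jug), open at the top: belly 66 mm across, neck 56, rim 62, height 80 mm, mouth 54 mm wide inside, base 48. One handle on its -x side, reaching 60 mm from the axis, 22 to 70 mm high. Origin: centre of its underside, z up. About 0.18 kg. Can be held from above across the rim, fingers on its +y and -y sides.
- lid: Round wooden lid of the jarrito: disc 70 mm across, a plug 40 mm across and 8 mm long beneath it, a dark knob 18 mm across on top, from 16 to 37 mm above the origin. Origin: centre of the plug's underside, z up; it stands on the plug at the start. Seated on the jarrito, its origin is 72 mm above the jarrito's. 0.05 kg.
- whisk: Small flat steel whisk lying flat, 180 mm long along its x axis: round handle 16 mm thick from x = -90 to 5 mm, flat wire loops (43 mm wide, 16 mm high) from there to x = +90 mm. Origin: middle of its length, at its underside; the handle's axis is 8 mm above it. Balances near x = -30 mm. 0.09 kg.
- brown_jarrito: Bystander: dark brown jarrito of the same shape and size as the green one, loose. Stays where it is.
- clay_bowl: Bystander: small blue glazed bowl, 84 mm across, 40 mm high, loose. Origin: centre of its underside. Stays where it is.
- bean_jar: Bystander: jar of black beans with a cork top, 56 mm across, 105 mm high, loose. Origin: centre of its underside. Stays where it is.
Not all that is in view belongs to the job. What is shaped like the spoon_rest but turquoise is not meant. Of the things that look like the salt_cellar, take the one that is farthest to the robot's right at the start.

How it is judged:
By the outcome, as a careful person would: the job done as asked, in the order asked, and still so for the second after the job is handed in, with the robot touching nothing.
It also fails if it takes over 109 s, if anything falls off the work surface, if the arm or the gripper's body presses on something with over 40 N, if the wrist force passes 120 N, or if a joint passes its speed limit or range.

## Working session

There is one attempt and no reset: what is moved stays moved. The work goes in short steps, Python scripts to look and compute and a tool call to move; the robot and the scene stay as the last step left them, time stands still between calls to the robot, and variables do not carry over. Pictures are saved under pics/ and viewed, at most 17 in all, crops included, and the job is handed in when it is done.

Besides the shell and the picture viewer there is one more tool, called after "Emit:" as a command line: name --pt "numbers of a row" for each row, then --argument value for the rest. move_arm: Moves the arm, as the interface text tells. Its arguments: {"type":"object","properties":{"moves":{"type":"array"}},"required":["moves"]}

```bash
ls; mkdir -p pics; python3 - <<'E'
from cell import readout,cams
import cv2
print(readout.read_state())
for n in ("scene","top","wrist"):
    c=cams.capture(n); cv2.imwrite(f"pics/{n}0.png",c["color"][:,:,::-1]); print(n,c["fov_y"],c["cx"],c["cy"],c["rvec"],c["tvec"])
E
```

```text
pics
{'clock': 0.0, 'joint_pos': array([ 1.25919450e+00,  1.16463918e-01,  1.44227116e+00, -1.78455430e-06,
        1.58400629e+00, -3.77953902e-02]), 'dq': array([-0.00109618, -0.00073777,  0.0010494 , -0.00246512,  0.00045533,
       -0.00176204]), 'joint_efforts': array([-5.50539728e-03, -7.31984854e+01, -6.32485843e+01, -3.32341342e-04,
        6.29441463e-03,  3.16972773e-05]), 'position': array([0.18247109, 0.64968706, 0.24957338]), 'eef_rot': array([-4.28724856e-01, -3.11200142e+00,  1.77731418e-03]), 'ft_force': array([-0.20602976, -0.0129474 , -0.01106748]), 'wrist_torque': array([ 0.00195598, -0.04551185,  0.0087251 ]), 'grasp_force': 0.0, 'grip_width': 0.08498198529589625}
scene 47.76803389842844 271.95262683704703 218.57259422102052 [ 2.29055322  0.52003975 -0.23461398] [-0.38821471 -0.07992309  1.40692285]
top 46.92201958095792 272.47956270562725 214.95396299586358 [ 2.17350698 -2.12275056  0.14723983] [-0.017804    0.44423642  1.21448686]
wrist 65.70646984690485 284.0126412447668 207.87435200647496 [-2.29391553 -1.73743574 -0.27570025] [-0.67430564 -0.03980447  0.38034785]
```

View pics/top0.png

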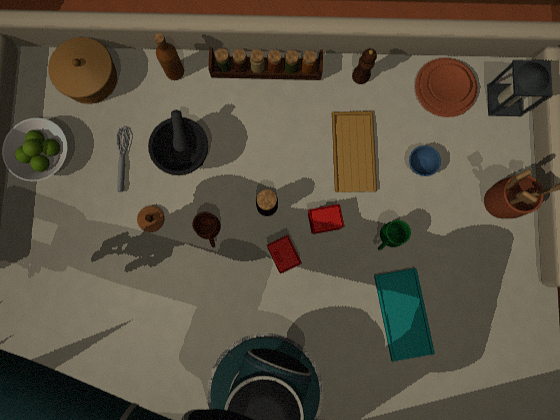

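View pics/scene0.png

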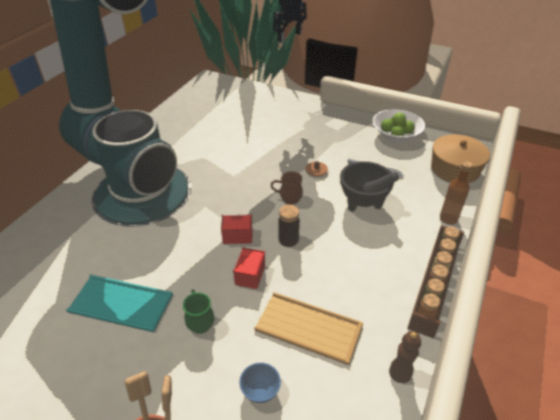

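Top view: the red boxes at (326,218) and (284,254) could both be the cellar. The farthest right is (326,218). There are a bamboo board at (354,151) and a turquoise one at (403,313), so I take the bamboo one. Jarritos are green at (396,234) and brown at (207,226). The lid is at (150,217) and the whisk at (123,158). Next is a close crop to check these choices.

```bash
cat > h.py <<'E'
import numpy as np, cv2
from scipy.spatial.transform import Rotation as R
from cell import readout, cams
def cap(n,f=None):
    c=cams.capture(n)
    if f: cv2.imwrite(f"pics/{f}.png",c["color"][:,:,::-1])
    return c
def foc(c): return 210/np.tan(np.radians(c["fov_y"])/2)
def back(c,u,v,z,fish=False):
    x,y=(u-c["cx"])/foc(c),(v-c["cy"])/foc(c)
    if fish:
        r=np.hypot(x,y); s=np.sin(r)/max(r,1e-9); d=np.array([x*s,y*s,np.cos(r)])
    else: d=np.array([x,y,1])
    Rm=R.from_rotvec(c["rvec"]).as_matrix(); o=-Rm.T@c["tvec"]; d=Rm.T@d
    return o+d*(z-o[2])/d[2]
def proj(c,p,fish=False):
    q=R.from_rotvec(c["rvec"]).apply(np.atleast_2d(p))+c["tvec"]
    if fish:
        rr=np.hypot(q[:,0],q[:,1]); k=np.arctan2(rr,q[:,2])/np.maximum(rr,1e-9); xy=q[:,:2]*k[:,None]
    else: xy=q[:,:2]/q[:,2:]
    return xy*foc(c)+[c["cx"],c["cy"]]
def crop(c,u,v,w,h,k):
    im=c["color"][v:v+h,u:u+w,::-1]
    return cv2.resize(im,None,fx=k,fy=k,interpolation=cv2.INTER_CUBIC)
E
python3 - <<'E'
from h import *
c=cap("top")
im=np.vstack([np.hstack([crop(c,290,95,100,75,4),crop(c,90,95,100,75,4)]),np.hstack([crop(c,325,185,100,75,4),crop(c,255,190,100,75,4)])])
cv2.imwrite("pics/top_crops.png",cv2.convertScaleAbs(im,alpha=1.4))
for n,u,v,z in [("molc",178,146,.09),("rest",354,151,.01),("cellar",326,218,.055),("green",398,232,.08),("lid",150,217,.016),("whisk",123,158,.01),("brown",207,224,.08),("bean",267,199,.1),("bowl",425,159,.04),("red2",284,254,.055)]: print(n,back(c,u,v,z).round(3))
E
```

```text
molc [0.605 0.233 0.09 ]
rest [ 0.625 -0.22   0.01 ]
cellar [ 0.437 -0.142  0.055]
green [ 0.403 -0.317  0.08 ]
lid [0.434 0.311 0.016]
whisk [0.591 0.394 0.01 ]
brown [0.411 0.153 0.08 ]
bean [0.474 0.007 0.1  ]
bowl [ 0.599 -0.4    0.04 ]
red2 [ 0.343 -0.038  0.055]
```

View pics/top_crops.png

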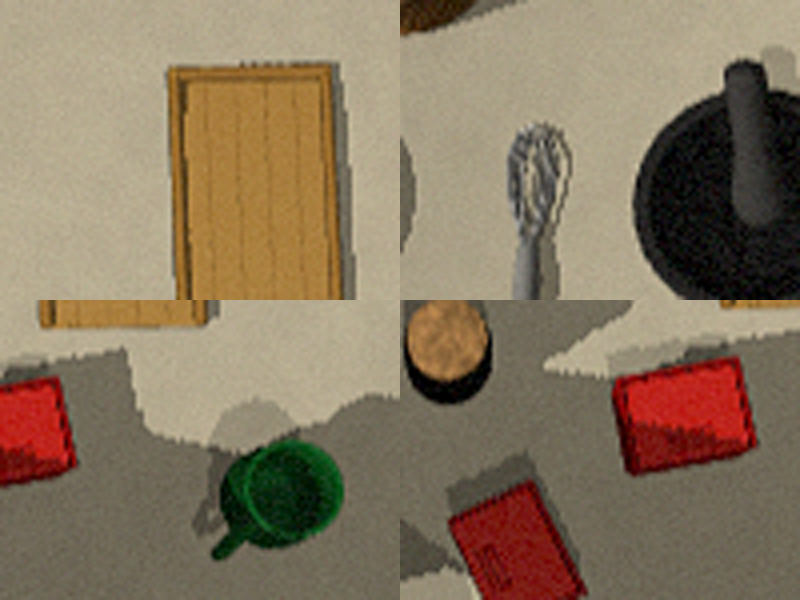

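The crop confirms the red box with its door at (326,218) as the rightmost one. The green jarrito is open, with its handle pointing lower-left. The rest's rim is at the far end, and the whisk's wires point away from the robot. Next I fit precise poses by matching silhouettes in both fixed cameras.

```bash
cat > fit.py <<'E'
from h import *
from scipy.optimize import minimize
def box(x0,x1,y0,y1,z0,z1): return np.array([[x,y,z] for x in(x0,x1) for y in(y0,y1) for z in(z0,z1)])
def disc(r,z,x=0): t=np.linspace(0,2*np.pi,40,endpoint=False); return np.c_[x+r*np.cos(t),r*np.sin(t),0*t+z]
M=dict(
 cellar=[box(-.03,.03,-.04,.04,0,.055)],
 rest=[box(-.11,.11,-.055,.055,0,.012)],
 molc=[np.vstack([disc(.075,.095),disc(.070,.07)])],
 jar=[np.vstack([disc(.024,0),disc(.033,.025),disc(.033,.04)]),np.vstack([disc(.033,.04),disc(.028,.062)]),np.vstack([disc(.028,.062),disc(.031,.08)]),box(-.06,-.028,-.005,.005,.025,.068)],
 lid=[np.vstack([disc(.035,.008),disc(.035,.016)]),np.vstack([disc(.009,.016),disc(.009,.037)])],
 whisk=[box(-.09,.005,-.008,.008,0,.016),np.vstack([disc(.0215,.008,.0685)*[1,1,1],disc(.008,.008,.0)])],
 bowl=[np.vstack([disc(.042,.04),disc(.025,0)])],)
def render(c,name,p,S=4):
    m=np.zeros((420*S,560*S),np.uint8)
    rz=R.from_euler("z",p[2])
    for part in M[name]:
        q=proj(c,rz.apply(part)+[p[0],p[1],0])
        cv2.fillConvexPoly(m,cv2.convexHull(((q+.5)*S-.5).round().astype(np.int32)),255)
    return cv2.resize(m,(560,420),interpolation=cv2.INTER_AREA)/255.
def mask(c,name,p0,win=.1):
    im=c["color"]; hsv=cv2.cvtColor(im,cv2.COLOR_RGB2HSV).astype(int); H,S,V=hsv[...,0],hsv[...,1],hsv[...,2]
    m={"cellar":(S>150)&((H<6)|(H>172)),"rest":(S>110)&(H>10)&(H<28),"jar":(S>110)&(H>45)&(H<85),"molc":(V<75),
       "lid":(S>95)&(H<22),"whisk":S<30,"bowl":(S>90)&(H>98)&(H<125)}[name]
    u=proj(c,[p0[0],p0[1],.03])[0]; yy,xx=np.mgrid[:420,:560]
    r=foc(c)*win/1.3
    return m&(np.hypot(xx-u[0],yy-u[1])<r)
def fit(cs,name,p0,win=.1):
    ms=[mask(c,name,p0,win) for c in cs]
    f=lambda p:sum(np.abs(render(c,name,p)-m).sum()/max(m.sum(),1) for c,m in zip(cs,ms))
    best=None
    for dy in(-.25,0,.25):
        s=np.array([p0[0],p0[1],p0[2]+dy]); sx=np.vstack([s]+[s+d for d in np.diag([.012,.012,.2])])
        r=minimize(f,s,method="Nelder-Mead",options=dict(initial_simplex=sx,xatol=2e-4,fatol=1e-4))
        if best is None or r.fun<best.fun: best=r
    return best.x,best.fun
P0=dict(cellar=(.437,-.142,.13),rest=(.625,-.22,.04),jar=(.403,-.317,-.8),lid=(.434,.311,0),molc=(.605,.233,0))
W=dict(rest=.15,molc=.1,cellar=.07)
E
cat > run1.py <<'E'
from fit import *
t,s=cap("top"),cap("scene")
for n,p in P0.items():
    for k,cs in (("top",[t]),("scene",[s]),("both",[t,s])):
        x,f=fit(cs,n,p,W.get(n,.09)); print(n,k,x.round(4),round(f,3))
E
python3 run1.py
```

```text
cellar top [ 0.4382 -0.1434  0.1982] 0.061
cellar scene [ 0.4301 -0.1213  0.4658] 0.83
cellar both [ 0.4386 -0.143   0.3387] 1.046
rest top [ 0.6263 -0.2201  0.048 ] 0.031
rest scene [ 0.6267 -0.2156  0.0371] 0.16
rest both [ 0.6265 -0.2198  0.0467] 0.2
jar top [ 0.4033 -0.3167 -0.818 ] 0.107
jar scene [-1.4441  1.7186 -0.613 ] 0.0
jar both [-1.4441  1.7186 -0.613 ] 1.0
lid top [0.4303 0.3117 0.1469] 0.063
lid scene [0.4331 0.3133 0.1294] 0.569
lid both [ 0.4304  0.3121 -0.0466] 0.638
molc top [ 0.6062  0.2306 -0.1507] 0.06
molc scene [ 0.6115  0.2173 -0.146 ] 0.366
molc both [0.6108 0.2226 0.2434] 0.522
```

```bash
cat > plan.py <<'E'
from h import *
import sys
def plan(x,y,z,yd):
    """yd: world yaw of the line of closing (mod pi). Prints tilt fix, turn about tool z, shifts (mm) in turned tool axes"""
    s=readout.read_state(); p=s["position"]; Rm=R.from_rotvec(s["eef_rot"]).as_matrix()
    cur=np.arctan2(Rm[1,1],Rm[0,1]); j1n=np.arctan2(y,x); best=None
    for k in range(-2,3):
        d=yd+k*np.pi-cur                     # world yaw change
        rel=(cur+d-j1n)-(cur-s["joint_pos"][0])  # change of relative wrist angle
        w=abs(rel+ (-s["joint_pos"][5]))
        if best is None or w<best[0]: best=(w,d)
    d=best[1]; T=R.from_euler("z",d).as_matrix()@Rm
    print("pos",(p*1000).round(1),"tilt",np.degrees(np.arccos(-Rm[2,2])).round(2),"j6",s["joint_pos"][5].round(2),"w",s["grip_width"].round(4),"F",s["ft_force"].round(1),"t",s["clock"])
    print("turn z",round(-d,3),"| shift in turned axes",(T.T@(np.array([x,y,z])-p)*1000).round(1),"| in present axes",(Rm.T@(np.array([x,y,z])-p)*1000).round(1))
if __name__=="__main__": plan(*map(float,sys.argv[1:]))
E
python3 plan.py .438 -.143 .25 1.769
```

```text
Traceback (most recent call last):
  File "plan.py", line 15, in <module>
    if __name__=="__main__": plan(*map(float,sys.argv[1:]))
                             ~~~~^^^^^^^^^^^^^^^^^^^^^^^^^^
  File "plan.py", line 13, in plan
    print("pos",(p*1000).round(1),"tilt",np.degrees(np.arccos(-Rm[2,2])).round(2),"j6",s["joint_pos"][5].round(2),"w",s["grip_width"].round(4),"F",s["ft_force"].round(1),"t",s["clock"])
                                                                                                                      ^^^^^^^^^^^^^^^^^^^^^
AttributeError: 'float' object has no attribute 'round'
```

```bash
sed -i 's/s\["grip_width"\].round(4)/round(float(s["grip_width"]),4)/' plan.py; python3 plan.py .438 -.143 .25 .198
```

```text
pos [182.5 649.8 250. ] tilt 0.03 j6 -0.04 w 0.0855 F [ 0.3 -0.3 -0.2] t 0.3
turn z 1.099 | shift in turned axes [-827.6   94.5   -0. ] | in present axes [-4.603e+02 -6.942e+02  3.000e-01]
```

Emit:
move_arm --pt "0 0 0 0 0 0.1832 1" --pt "0 0 0 0 0 0.1832 1" --pt "0 0 0 0 0 0.1832 1" --pt "0 0 0 0 0 0.1832 1" --pt "0 0 0 0 0 0.1832 1" --pt "0 0 0 0 0 0.1832 1" --pt "-50 6 0 0 0 0 1" --pt "-50 6 0 0 0 0 1"

```text
clock: 1.3
position: [0.214, 0.5531, 0.2498]
eef_rot: [1.99, 2.43, -0.001]
ft_force: [1.0, 0.4, 0.5]
grip_width: 0.0857
grasp_force: 0.0
```

Emit:
move_arm --pt "-50 6 0 0 0 0 1" --pt "-50 6 0 0 0 0 1" --pt "-50 6 0 0 0 0 1" --pt "-50 6 0 0 0 0 1" --pt "-50 6 0 0 0 0 1" --pt "-50 6 0 0 0 0 1" --pt "-50 6 0 0 0 0 1" --pt "-50 6 0 0 0 0 1"

```text
clock: 2.3
position: [0.3397, 0.1699, 0.2505]
eef_rot: [1.99, 2.43, 0.001]
ft_force: [0.5, 0.8, -0.6]
grip_width: 0.0854
grasp_force: 0.0
```

Emit:
move_arm --pt "-50 6 0 0 0 0 1" --pt "-50 6 0 0 0 0 1" --pt "-50 6 0 0 0 0 1" --pt "-50 6 0 0 0 0 1" --pt "0 0 0 0 0 0 1" --pt "0 0 0 0 0 0 1"

```text
clock: 3.05
position: [0.4023, -0.0198, 0.2503]
eef_rot: [-1.992, -2.429, -0.0]
ft_force: [0.1, -0.1, 0.3]
grip_width: 0.0853
grasp_force: 0.0
```

```bash
python3 plan.py .438 -.143 .025 .198; python3 -c "
from h import *
cap('wrist','wrist1')"
```

```text
pos [402.3 -19.8 250.3] tilt 0.02 j6 -0.31 w 0.0853 F [ 0.1 -0.1  0.3] t 3.05
turn z -0.001 | shift in turned axes [-127.8   10.7  225.3] | in present axes [-127.8   10.9  225.3]
```

View pics/wrist1.png

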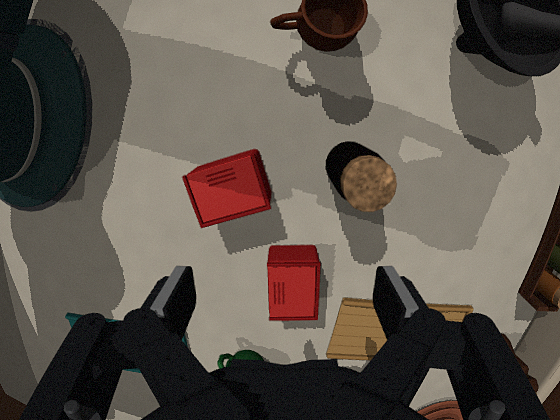

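The wrist view shows the cellar at (294,285), its short side aligned with the closing line. The other red box is at (228,190).

Emit:
move_arm --pt "-32 2.7 0 0 0 0 1" --pt "-32 2.7 0 0 0 0 1" --pt "-32 2.7 0 0 0 0 1" --pt "-32 2.7 0 0 0 0 1" --pt "0 0 35 0 0 0 1" --pt "0 0 35 0 0 0 1" --pt "0 0 35 0 0 0 1" --pt "0 0 35 0 0 0 1"

```text
clock: 4.1
position: [0.4384, -0.142, 0.1094]
eef_rot: [1.988, 2.432, 0.0]
ft_force: [-0.0, 0.2, 0.2]
grip_width: 0.0855
grasp_force: 0.0
```

```bash
python3 plan.py .438 -.143 .03 .198; python3 -c "
from h import *
cap('wrist','wrist2')"
```

```text
pos [ 438.4 -142.   109.4] tilt 0.03 j6 -0.57 w 0.0855 F [-0.   0.2  0.2] t 4.1
turn z 0.002 | shift in turned axes [-0.9 -0.6 79.4] | in present axes [-0.9 -0.6 79.4]
```

View pics/wrist2.png

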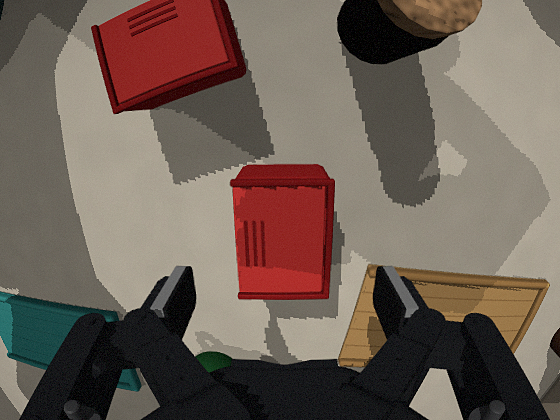

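The cellar is centred between the pads (about x=284) and square to them. Going down to close.

Emit:
move_arm --pt "0 0 27 0 0 0 1" --pt "0 0 27 0 0 0 1" --pt "0 0 25 0 0 0 1" --pt "0 0 0 0 0 0 -1" --pt "0 0 0 0 0 0 -1" --pt "0 0 0 0 0 0 -1" --pt "0 0 0 0 0 0 -1" --pt "0 0 0 0 0 0 -1"

```text
clock: 5.15
position: [0.4388, -0.1433, 0.0326]
eef_rot: [1.99, 2.429, 0.001]
ft_force: [-1.2, 3.5, 7.1]
grip_width: 0.0593
grasp_force: 65.8
```

Emit:
move_arm --pt "0 0 0 0 0 0 -1" --pt "0 0 -10 0 0 0 -1" --pt "0 0 -30 0 0 0 -1" --pt "0 0 -40 0 0 0 -1" --pt "0 0 -45 0 0 0 -1" --pt "0 0 -45 0 0 0 -1" --pt "0 0 0 0 0 0 -1"

```text
clock: 6.02
position: [0.4391, -0.1438, 0.2056]
eef_rot: [1.988, 2.425, 0.003]
ft_force: [-0.1, 0.3, -2.3]
grip_width: 0.0593
grasp_force: 65.3
```

```bash
python3 plan.py .614 .0574 .16 .046; python3 -c "
from h import *
cap('wrist','wrist3')"
```

```text
pos [ 439.1 -143.8  205.6] tilt 0.34 j6 -0.57 w 0.0593 F [-0.1  0.3 -2.3] t 6.025
turn z 0.152 | shift in turned axes [193.1 183.7  45.9] | in present axes [163.1 210.8  46.1]
```

Emit:
move_arm --pt "0 0 0 0 0 0.152 -1" --pt "32 30.6 0 0 0 0 -1" --pt "32 30.6 0 0 0 0 -1" --pt "32 30.6 0 0 0 0 -1" --pt "32 30.6 0 0 0 0 -1" --pt "32 30.6 0 0 0 0 -1" --pt "33 30.6 0 0 0 0 -1" --pt "0 0 40 0 0 0 -1"

```text
clock: 7.08
position: [0.6145, 0.06, 0.1616]
eef_rot: [2.166, 2.273, 0.003]
ft_force: [0.2, -1.9, -3.7]
grip_width: 0.0593
grasp_force: 65.7
```

Emit:
move_arm --pt "0 0 40 0 0 0 -1" --pt "0 0 0 0 0 0 -1" --pt "0 0 0 0 0 0 -1"

```text
clock: 7.45
position: [0.613, 0.0577, 0.1225]
eef_rot: [2.17, 2.271, 0.001]
ft_force: [0.9, 0.0, -0.4]
grip_width: 0.0594
grasp_force: 65.4
```

```bash
python3 plan.py .614 .0574 .0335 .046; python3 -c "
from h import *
cap('wrist','wrist3')"
```

```text
pos [613.   57.7 122.5] tilt 0.03 j6 0.01 w 0.0594 F [ 0.9  0.  -0.4] t 7.45
turn z -0.0 | shift in turned axes [-0.4  0.9 89. ] | in present axes [-0.4  0.9 89. ]
```

View pics/wrist3.png

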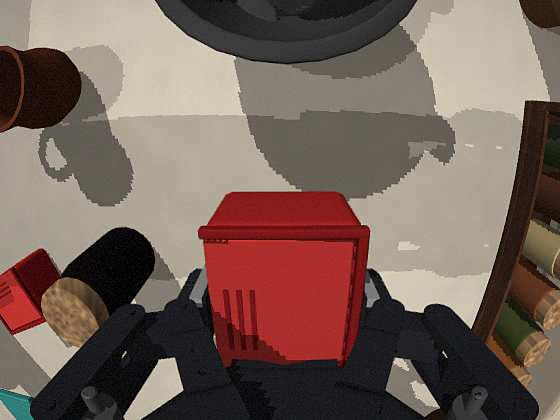

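The cellar is held squarely at (284,300) and the molcajete rim lies straight ahead at (287,60). Lowering and releasing.

Emit:
move_arm --pt "0 1 30 0 0 0 -1" --pt "0 0 30 0 0 0 -1" --pt "0 0 20 0 0 0 -1" --pt "0 0 8.5 0 0 0 -1" --pt "0 0 0 0 0 0 -1" --pt "0 0 0 0 0 0 -1"

```text
clock: 8.25
position: [0.6143, 0.0579, 0.0338]
eef_rot: [2.169, 2.271, 0.001]
ft_force: [-0.2, 0.2, -1.4]
grip_width: 0.0593
grasp_force: 65.5
```

Emit:
move_arm --pt "0 0 0 0 0 0 1" --pt "0 0 0 0 0 0 1" --pt "0 0 0 0 0 0 1" --pt "0 0 0 0 0 0 1" --pt "0 0 -40 0 0 0 1" --pt "0 0 -60 0 0 0 1" --pt "0 0 -60 0 0 0 1" --pt "0 0 0 0 0 0 1"

```text
clock: 9.25
position: [0.6154, 0.058, 0.1985]
eef_rot: [2.166, 2.268, 0.009]
ft_force: [-0.5, 0.0, -0.8]
grip_width: 0.0855
grasp_force: 0.0
```

```bash
python3 plan.py .403 -.317 .20 0.753; python3 - <<'E'
from fit import *
t=cap("top")
for n,p in dict(cellar=(.614,.0574,.046),rest=P0["rest"],jar=P0["jar"],molc=P0["molc"]).items(): print(n,*fit([t],n,p,W.get(n,.09)))
E
```

```text
pos [615.4  58.  198.5] tilt 0.46 j6 0.01 w 0.0855 F [-0.5  0.  -0.8] t 9.25
turn z -0.707 | shift in turned axes [-128.4 -411.3   -4.8] | in present axes [-364.9 -229.3   -3.3]
cellar [0.62594277 0.05816568 0.2233117 ] 31.533042846768335
rest [ 0.62633007 -0.22008596  0.04795666] 0.03180854143404876
jar [ 0.40329977 -0.31681472 -0.8426982 ] 0.11972925393067443
molc [ 0.60607866  0.23032779 -0.16123917] 0.2173011040275418
```

Emit:
move_arm --pt "0 0 0 0 0 -0.1735 1" --pt "0 0 0 0 0 -0.1735 1" --pt "0 0 0 0 0 -0.1735 1" --pt "0 0 0 0 0 -0.1735 1" --pt "-13.4 -41 0 0 0 0 1" --pt "-13.4 -41 0 0 0 0 1" --pt "-13.4 -41 0 0 0 0 1" --pt "-13.4 -41 0 0 0 0 1"

```text
clock: 10.3
position: [0.5275, -0.0932, 0.1912]
eef_rot: [-1.267, -2.873, 0.001]
ft_force: [0.5, -0.6, -0.2]
grip_width: 0.085
grasp_force: 0.0
```

Emit:
move_arm --pt "-13.4 -41 0 0 0 0 1" --pt "-13.4 -41 0 0 0 0 1" --pt "-13.4 -41 0 0 0 0 1" --pt "-13.4 -41 0 0 0 0 1" --pt "-13.4 -41 0 0 0 0 1" --pt "-13.4 -41 0 0 0 0 1" --pt "0 0 30 0 0 0 1" --pt "0 0 0 0 0 0 1"

```text
clock: 11.3
position: [0.4001, -0.3169, 0.1597]
eef_rot: [-1.267, -2.869, -0.002]
ft_force: [0.3, -0.2, 0.2]
grip_width: 0.0853
grasp_force: 0.0
```

```bash
python3 plan.py .4033 -.3167 .066 0.74; python3 - <<'E'
from fit import *
cap("wrist","wrist4")
t=cap("top")
for n,p in dict(cellar=(.614,.0574,.046),molc=P0["molc"]).items(): print(n,*fit([t],n,p,.07 if n=="cellar" else .1))
E
```

```text
pos [ 400.1 -316.9  159.7] tilt 0.29 j6 -1.46 w 0.0853 F [ 0.3 -0.2  0.2] t 11.3
turn z -0.001 | shift in turned axes [-2.5  2.6 93.7] | in present axes [-2.5  2.6 93.7]
cellar [0.61590527 0.05792995 0.04892544] 0.06943511304886474
molc [0.60589704 0.23084836 0.32746158] 0.058534344130484715
```

View pics/wrist4.png

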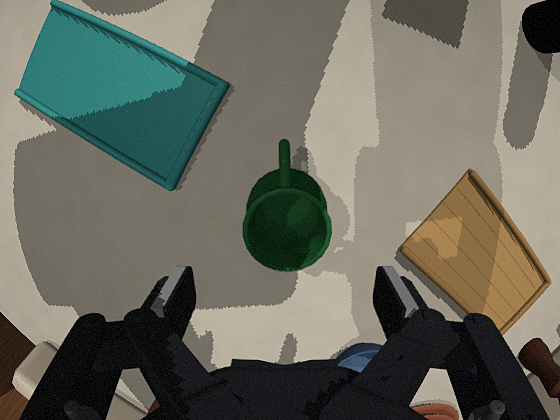

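The cellar's measured pose is (616, 58) mm, yaw 0.049, which is good. The green jarrito's mouth is at (287,229), with the handle straight up at (285,150), square to the fingers.

```bash
python3 - <<'E'
from h import *
c=cap("wrist"); print(back(c,287,229,.08,True))
E
```

```text
[ 0.40454809 -0.3183629   0.08      ]
```

Emit:
move_arm --pt "-3 2.5 30 0 0 0 1" --pt "0 0 35 0 0 0 1" --pt "0 0 30 0 0 0 1" --pt "0 0 0 0 0 0 1" --pt "0 0 0 0 0 0 -1" --pt "0 0 0 0 0 0 -1" --pt "0 0 0 0 0 0 -1" --pt "0 0 0 0 0 0 -1"

```text
clock: 12.45
position: [0.4062, -0.3189, 0.0706]
eef_rot: [1.267, 2.871, -0.002]
ft_force: [-0.1, -0.1, 9.5]
grip_width: 0.0594
grasp_force: 62.6
```

Emit:
move_arm --pt "0 0 0 0 0 0 -1" --pt "0 0 -5 0 0 0 -1" --pt "0 0 -15 0 0 0 -1" --pt "0 0 -30 0 0 0 -1" --pt "0 0 -40 0 0 0 -1" --pt "0 0 -40 0 0 0 -1" --pt "0 0 0 0 0 0 -1"

```text
clock: 13.32
position: [0.4059, -0.3187, 0.2023]
eef_rot: [1.266, 2.869, -0.003]
ft_force: [-1.0, -0.2, -1.8]
grip_width: 0.0593
grasp_force: 65.1
```

```bash
python3 plan.py .6197 -.0738 .20 1.617; python3 -c "
from h import *
cap('wrist','wrist5')"
```

```text
pos [ 405.9 -318.7  202.3] tilt 0.34 j6 -1.45 w 0.0593 F [-1.  -0.2 -1.8] t 13.325
turn z 2.264 | shift in turned axes [ 224.9 -234.8    0.8] | in present axes [ 36.8 323.    2.3]
```

View pics/wrist5.png

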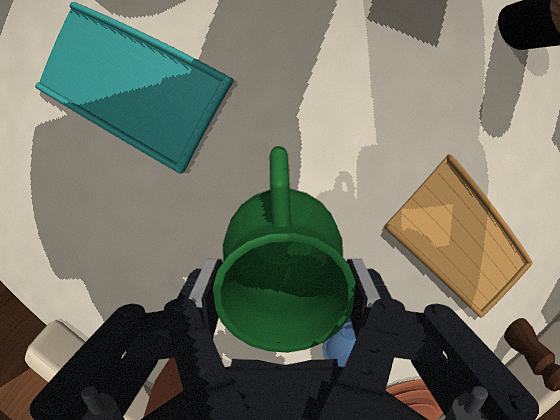

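The jarrito is held at its neck with the handle straight up in the picture at (280,190). To keep the handle on the robot's side I take the short turn of -0.877.

Emit:
move_arm --pt "0 0 0 0 0 -0.1754 -1" --pt "0 0 0 0 0 -0.1754 -1" --pt "0 0 0 0 0 -0.1754 -1" --pt "0 0 0 0 0 -0.1754 -1" --pt "0 0 0 0 0 -0.1754 -1" --pt "-28.1 29.35 0 0 0 0 -1" --pt "-28.1 29.35 0 0 0 0 -1" --pt "-28.1 29.35 0 0 0 0 -1"

```text
clock: 14.38
position: [0.4855, -0.225, 0.1967]
eef_rot: [0.072, -3.139, -0.001]
ft_force: [0.5, -0.1, -1.7]
grip_width: 0.0593
grasp_force: 65.2
```

Emit:
move_arm --pt "-28.1 29.35 0 0 0 0 -1" --pt "-28.1 29.35 0 0 0 0 -1" --pt "-28.1 29.35 0 0 0 0 -1" --pt "-28.1 29.35 0 0 0 0 -1" --pt "-28.1 29.35 0 0 0 0 -1" --pt "0 0 40 0 0 0 -1" --pt "0 0 40 0 0 0 -1" --pt "0 0 0 0 0 0 -1"

```text
clock: 15.38
position: [0.6169, -0.0727, 0.1138]
eef_rot: [0.072, -3.134, -0.002]
ft_force: [0.2, -0.2, -1.8]
grip_width: 0.0594
grasp_force: 65.7
```

```bash
python3 plan.py .6197 -.0738 .072 1.617; python3 -c "
from h import *
c=cap('wrist','wrist6')"
```

```text
pos [616.9 -72.7 113.8] tilt 0.4 j6 -1.78 w 0.0594 F [ 0.2 -0.2 -1.8] t 15.375
turn z 3.142 | shift in turned axes [ 2.4  1.2 41.8] | in present axes [-3.  -1.3 41.8]
```

View pics/wrist6.png

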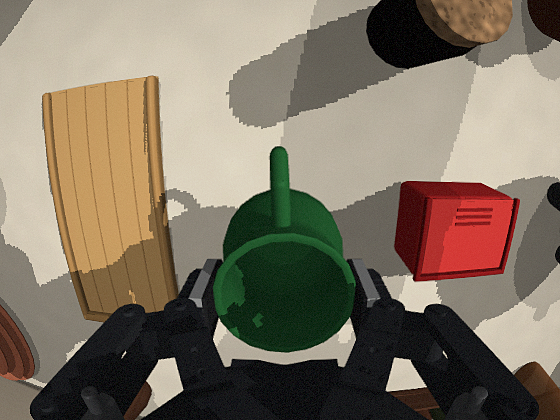

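The jarrito is over its slot between the rest (105,200) and the cellar (458,230), with the handle facing the robot. Lowering.

Emit:
move_arm --pt "-3 -1.2 20 0 0 0 -1" --pt "0 0 15 0 0 0 -1" --pt "0 0 5 0 0 0 -1" --pt "0 0 0 0 0 0 -1" --pt "0 0 0 0 0 0 -1"

```text
clock: 16.05
position: [0.6222, -0.0742, 0.0784]
eef_rot: [-0.072, 3.14, -0.0]
ft_force: [0.2, -1.3, -2.3]
grip_width: 0.0597
grasp_force: 65.7
```

```bash
python3 plan.py .6197 -.0738 .0705 1.617
```

```text
pos [622.2 -74.2  78.4] tilt 0.05 j6 -1.78 w 0.0597 F [ 0.2 -1.3 -2.3] t 16.05
turn z 3.141 | shift in turned axes [-2.5 -0.5  7.9] | in present axes [2.5 0.6 7.9]
```

Emit:
move_arm --pt "2 0.5 4 0 0 0 -1" --pt "0 0 2 0 0 0 -1" --pt "0 0 0 0 0 0 -1" --pt "0 0 0 0 0 0 -1"

```text
clock: 16.55
position: [0.62, -0.0738, 0.0719]
eef_rot: [-0.072, 3.141, -0.0]
ft_force: [0.2, -0.6, -2.6]
grip_width: 0.0597
grasp_force: 65.7
```

```bash
python3 plan.py .6197 -.0738 .0705 1.617
```

```text
pos [620.  -73.8  71.9] tilt 0.01 j6 -1.78 w 0.0597 F [ 0.2 -0.6 -2.6] t 16.55
turn z 3.141 | shift in turned axes [-0.3  0.   1.4] | in present axes [ 0.3 -0.   1.4]
```

Emit:
move_arm --pt "0 0 1.3 0 0 0 -1" --pt "0 0 0 0 0 0 -1" --pt "0 0 0 0 0 0 0.9" --pt "0 0 0 0 0 0 0.9" --pt "0 0 0 0 0 0 0.9" --pt "0 0 0 0 0 0 0.9" --pt "0 0 -20 0 0 0 0.9" --pt "0 0 -50 0 0 0 0.9"

```text
clock: 17.55
position: [0.619, -0.0736, 0.1404]
eef_rot: [0.072, -3.137, -0.001]
ft_force: [-0.2, -1.0, 0.5]
grip_width: 0.0811
grasp_force: 0.0
```

Emit:
move_arm --pt "0 0 -55 0 0 0 0.9" --pt "0 0 -5 0 0 0 0.9" --pt "0 0 0 0 0 0 0.9"

```text
clock: 17.92
position: [0.62, -0.0738, 0.2016]
eef_rot: [-0.072, 3.139, -0.0]
ft_force: [0.4, -0.1, 0.3]
grip_width: 0.0811
grasp_force: 0.0
```

```bash
python3 plan.py .4303 .3117 .20 1.617; python3 plan.py .4303 .3117 .20 0.62
```

```text
pos [620.  -73.8 201.6] tilt 0.08 j6 -1.78 w 0.0811 F [ 0.4 -0.1  0.3] t 17.925
turn z -0.0 | shift in turned axes [171.7 393.8   1.2] | in present axes [171.8 393.8   1.2]
pos [620.  -73.8 201.6] tilt 0.08 j6 -1.78 w 0.0811 F [ 0.4 -0.1  0.3] t 17.925
turn z 0.997 | shift in turned axes [424.   69.6   1. ] | in present axes [171.8 393.8   1.2]
```

Emit:
move_arm --pt "17.2 39.4 0 0 0 0 0.2" --pt "17.2 39.4 0 0 0 0 0.2" --pt "17.2 39.4 0 0 0 0 0.2" --pt "17.2 39.4 0 0 0 0 0.2" --pt "17.2 39.4 0 0 0 0 0.2" --pt "17.2 39.4 0 0 0 0 0.2" --pt "17.2 39.4 0 0 0 0 0.2" --pt "17.2 39.4 0 0 0 0 0.2"

```text
clock: 18.92
position: [0.4668, 0.2357, 0.1993]
eef_rot: [0.072, -3.139, 0.001]
ft_force: [0.4, -0.3, -0.3]
grip_width: 0.0513
grasp_force: 0.0
```

Emit:
move_arm --pt "17.2 39.4 0 0 0 0 0.2" --pt "17.2 39.4 0 0 0 0 0.2" --pt "0 0 50 0 0 0 0.2" --pt "0 0 30 0 0 0 0.2" --pt "0 0 0 0 0 0 0.2" --pt "0 0 0 0 0 0 0.2"

```text
clock: 19.68
position: [0.4303, 0.312, 0.1215]
eef_rot: [-0.072, 3.14, 0.0]
ft_force: [0.6, 0.2, 0.8]
grip_width: 0.0512
grasp_force: 0.0
```

```bash
python3 plan.py .4303 .3117 .038 1.617; python3 - <<'E'
from fit import *
cap('wrist','wrist7')
t=cap("top")
for n,p in dict(cellar=(.614,.0574,.046),jar=(.62,-.0738,.046),molc=P0["molc"],rest=P0["rest"]).items(): print(n,*fit([t],n,p,W.get(n,.09)))
E
```

```text
pos [430.3 312.  121.5] tilt 0.03 j6 -1.04 w 0.0512 F [0.6 0.2 0.8] t 19.675
turn z -0.0 | shift in turned axes [ 0.1 -0.3 83.5] | in present axes [ 0.1 -0.3 83.5]
cellar [0.61574142 0.05803966 0.06616346] 0.07251804731613179
jar [ 0.61830877 -0.07394367  0.07533192] 0.1030065359477124
molc [ 0.60559642  0.23134972 -0.25292987] 0.07940183500814235
rest [ 0.62595043 -0.21987895  0.03968623] 0.030781126418056685
```

View pics/wrist7.png

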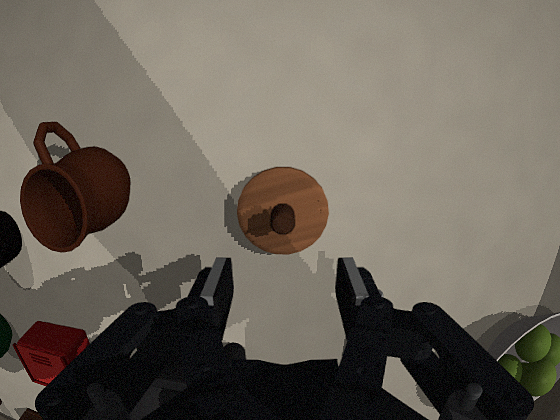

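Placements measure well: jarrito at (618,-74) mm, cellar at (616,58) mm. The lid is at (283,210) with its knob at (283,217), between the fingers.

```bash
python3 - <<'E'
from h import *
c=cap("wrist"); print(back(c,283,217,.036,True),back(c,283,210,.016,True))
E
```

```text
[0.42611333 0.31092069 0.036     ] [0.42774762 0.31096675 0.016     ]
```

Emit:
move_arm --pt "2 -0.7 30 0 0 0 0.2" --pt "0 0 30 0 0 0 0.2" --pt "0 0 18 0 0 0 0.2" --pt "0 0 5 0 0 0 0.2" --pt "0 0 0 0 0 0 -1" --pt "0 0 0 0 0 0 -1" --pt "0 0 0 0 0 0 -1" --pt "0 0 0 0 0 0 -1"

```text
clock: 20.82
position: [0.4286, 0.3115, 0.0388]
eef_rot: [-0.072, 3.139, 0.002]
ft_force: [-1.4, -0.5, 6.1]
grip_width: 0.015
grasp_force: 58.9
```

Emit:
move_arm --pt "0 0 0 0 0 0 -1" --pt "0 0 -5 0 0 0 -1" --pt "0 0 -20 0 0 0 -1" --pt "0 0 -40 0 0 0 -1" --pt "0 0 -50 0 0 0 -1" --pt "0 0 -50 0 0 0 -1" --pt "0 0 0 0 0 0 -1" --pt "0 0 0 0 0 0 -1"

```text
clock: 21.82
position: [0.4278, 0.311, 0.2028]
eef_rot: [-0.072, 3.14, 0.0]
ft_force: [-0.0, -0.4, -1.9]
grip_width: 0.0152
grasp_force: 58.7
```

```bash
python3 plan.py .619 -.0738 .20 1.617; python3 -c "
from h import *
c=cap('wrist','wrist8')"
```

```text
pos [427.8 311.  202.8] tilt 0.02 j6 -1.04 w 0.0152 F [-0.  -0.4 -1.9] t 21.825
turn z 3.141 | shift in turned axes [173.2 393.2   2.8] | in present axes [-173.2 -393.2    2.8]
```

View pics/wrist8.png

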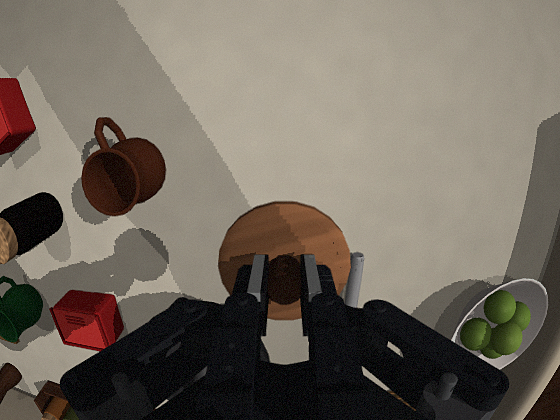

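The lid hangs level from its knob at (285,275). Carrying it to the jarrito.

Emit:
move_arm --pt "-17.3 -39.3 0 0 0 0 -1" --pt "-17.3 -39.3 0 0 0 0 -1" --pt "-17.3 -39.3 0 0 0 0 -1" --pt "-17.3 -39.3 0 0 0 0 -1" --pt "-17.3 -39.3 0 0 0 0 -1" --pt "-17.3 -39.3 0 0 0 0 -1" --pt "-17.3 -39.3 0 0 0 0 -1" --pt "-17.3 -39.3 0 0 0 0 -1"

```text
clock: 22.88
position: [0.5807, 0.002, 0.2012]
eef_rot: [0.072, -3.139, -0.0]
ft_force: [1.1, 0.7, -0.1]
grip_width: 0.0156
grasp_force: 58.7
```

Emit:
move_arm --pt "-17.3 -39.3 0 0 0 0 -1" --pt "-17.3 -39.3 0 0 0 0 -1" --pt "0 0 40 0 0 0 -1" --pt "0 0 20 0 0 0 -1" --pt "0 0 0 0 0 0 -1" --pt "0 0 0 0 0 0 -1"

```text
clock: 23.62
position: [0.6192, -0.0731, 0.1437]
eef_rot: [-0.073, 3.14, -0.0]
ft_force: [1.1, 0.6, -0.0]
grip_width: 0.0156
grasp_force: 58.7
```

```bash
python3 plan.py .619 -.0738 .1108 1.617; python3 -c "
from h import *
c=cap('wrist','wrist9')"
```

```text
pos [619.2 -73.1 143.7] tilt 0.06 j6 -1.78 w 0.0156 F [ 1.1  0.6 -0. ] t 23.625
turn z 3.142 | shift in turned axes [-0.2  0.7 32.9] | in present axes [ 0.3 -0.7 32.9]
```

View pics/wrist9.png

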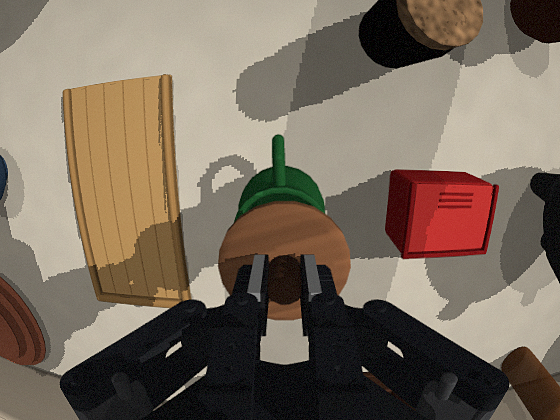

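The lid is centred over the green jarrito (285,260). Lowering.

Emit:
move_arm --pt "0 -0.7 15 0 0 0 -1" --pt "0 0 12 0 0 0 -1" --pt "0 0 4 0 0 0 -1" --pt "0 0 0 0 0 0 -1" --pt "0 0 0 0 0 0 -1"

```text
clock: 24.3
position: [0.6189, -0.0742, 0.1114]
eef_rot: [0.072, -3.141, -0.0]
ft_force: [0.2, 0.6, -0.8]
grip_width: 0.0154
grasp_force: 58.8
```

Emit:
move_arm --pt "0 0 1.5 0 0 0 -1" --pt "0 0 0 0 0 0 -1" --pt "0 0 0 0 0 0 -1"

```text
clock: 24.68
position: [0.6194, -0.0743, 0.1112]
eef_rot: [-0.072, 3.139, -0.0]
ft_force: [-2.7, 0.2, 9.9]
grip_width: 0.0154
grasp_force: 59.9
```

Emit:
move_arm --pt "0 0 -0.8 0 0 0 -1" --pt "0 0 0 0 0 0 0.2" --pt "0 0 0 0 0 0 0.2" --pt "0 0 0 0 0 0 0.2" --pt "0 0 -20 0 0 0 0.2" --pt "0 0 -50 0 0 0 0.2" --pt "0 0 -30 0 0 0 0.2" --pt "0 0 0 0 0 0 0.2"

```text
clock: 25.68
position: [0.6199, -0.0743, 0.2153]
eef_rot: [-0.072, 3.135, -0.002]
ft_force: [0.2, -0.1, 0.2]
grip_width: 0.0513
grasp_force: 0.0
```

```bash
python3 - <<'E'
from fit import *
t=cap("top"); im=t["color"].astype(int)
hsv=cv2.cvtColor(t["color"],cv2.COLOR_RGB2HSV).astype(int)
sub=hsv[120:198,108:142]
bg=np.median(sub.reshape(-1,3),0); print(bg)
# grey handle rows: print centroid of low-saturation pixels per row
for v in range(122,196,3):
    r=hsv[v,110:140]; k=np.where(r[:,1]<22)[0]
    print(v,(110+k).min() if len(k) else None,(110+k).max() if len(k) else None,len(k),r[::2,1].tolist())
E
python3 plan.py .565 .394 .20 1.6
```

```text
[ 21.  52. 144.]
122 None None 0 [51, 54, 51, 49, 54, 52, 56, 50, 53, 53, 55, 52, 52, 49, 54]
125 None None 0 [51, 47, 53, 56, 53, 50, 57, 53, 47, 54, 51, 51, 52, 54, 51]
128 120 120 1 [60, 49, 55, 52, 57, 11, 25, 41, 25, 55, 65, 52, 56, 53, 50]
131 118 124 4 [50, 55, 50, 55, 14, 14, 51, 13, 22, 30, 49, 54, 54, 51, 51]
134 119 127 4 [57, 48, 50, 40, 26, 13, 55, 37, 18, 41, 51, 59, 52, 53, 53]
137 117 128 6 [55, 50, 53, 39, 21, 15, 53, 45, 15, 10, 48, 53, 53, 53, 47]
140 117 128 4 [57, 57, 50, 34, 42, 15, 53, 40, 27, 19, 49, 56, 53, 49, 53]
143 117 127 5 [56, 50, 58, 36, 33, 14, 53, 33, 27, 30, 57, 49, 52, 56, 53]
146 118 126 4 [53, 49, 53, 55, 18, 11, 51, 20, 19, 50, 55, 50, 51, 55, 55]
149 119 125 4 [49, 55, 55, 53, 33, 19, 71, 13, 60, 53, 49, 51, 51, 47, 51]
152 123 124 2 [50, 50, 49, 50, 57, 29, 50, 18, 51, 53, 52, 52, 53, 50, 55]
155 120 123 3 [51, 53, 46, 51, 55, 20, 28, 57, 45, 56, 57, 56, 59, 50, 54]
158 120 121 2 [54, 52, 49, 52, 56, 16, 22, 59, 54, 49, 51, 51, 53, 49, 51]
161 119 122 4 [51, 51, 52, 53, 44, 18, 16, 40, 56, 52, 54, 51, 53, 56, 52]
164 119 122 3 [57, 53, 55, 48
[... 273 characters left out ...]
6 118 122 4 [56, 50, 50, 55, 15, 27, 18, 57, 53, 58, 50, 51, 50, 58, 48]
179 118 123 5 [52, 53, 51, 53, 13, 27, 19, 65, 57, 50, 50, 48, 53, 51, 53]
182 118 120 2 [53, 56, 51, 56, 16, 17, 31, 52, 48, 52, 50, 49, 54, 51, 51]
185 118 122 4 [52, 50, 49, 53, 14, 17, 10, 59, 46, 55, 49, 50, 55, 53, 53]
188 118 122 5 [56, 48, 50, 53, 14, 15, 21, 54, 58, 50, 52, 51, 58, 51, 51]
191 None None 0 [49, 52, 53, 57, 40, 25, 34, 51, 56, 52, 56, 51, 54, 51, 53]
194 None None 0 [54, 57, 55, 51, 47, 53, 55, 47, 53, 48, 51, 51, 53, 52, 52]
pos [619.3 -74.3 213. ] tilt 0.16 j6 -1.78 w 0.0515 F [-0.  -0.5 -0.6] t 25.725
turn z 0.017 | shift in turned axes [ 40.7 469.7  12.6] | in present axes [ 32.8 470.3  12.6]
```

```bash
python3 - <<'E'
from fit import *
t=cap("top"); hsv=cv2.cvtColor(t["color"],cv2.COLOR_RGB2HSV).astype(int)
m=np.zeros((420,560),bool); m[122:196,110:142]=(hsv[122:196,110:142,1]<36)
f=lambda p:np.abs(render(t,"whisk",p)-cv2.morphologyEx(m.astype(np.uint8),cv2.MORPH_CLOSE,np.ones((5,5)))).sum()/m.sum()
best=min((minimize(f,[.59,.394,y],method="Nelder-Mead",options=dict(initial_simplex=np.array([[.59,.394,y],[.6,.394,y],[.59,.4,y],[.59,.394,y+.1]]))) for y in(-.1,0,.05)),key=lambda r:r.fun)
print(best.x,best.fun); x,y,a=best.x; g=(x-.03*np.cos(a),y-.03*np.sin(a)); print(g)
from plan import plan
plan(*g,.2,a+np.pi/2)
E
```

```text
[0.59079578 0.40010112 0.03760832] 0.409720796049093
(np.float64(0.5608169917252955), np.float64(0.39897313177405397))
pos [618.9 -74.2 211.5] tilt 0.04 j6 -1.78 w 0.0515 F [ 0.9 -0.1 -0.3] t 25.775
turn z 0.008 | shift in turned axes [ 40.3 475.1  11.3] | in present axes [ 36.3 475.4  11.3]
```

Emit:
move_arm --pt "3.3 43.2 0 0 0 0 0" --pt "3.3 43.2 0 0 0 0 0" --pt "3.3 43.2 0 0 0 0 0" --pt "3.3 43.2 0 0 0 0 0" --pt "3.3 43.2 0 0 0 0 0" --pt "3.3 43.2 0 0 0 0 0" --pt "3.3 43.2 0 0 0 0 0" --pt "3.3 43.2 0 0 0 0 0"

```text
clock: 26.78
position: [0.576, 0.271, 0.2098]
eef_rot: [0.072, -3.139, 0.001]
ft_force: [1.0, -0.4, 0.1]
grip_width: 0.0425
grasp_force: 0.0
```

Emit:
move_arm --pt "3.3 43.2 0 0 0 0 0" --pt "3.3 43.2 0 0 0 0 0" --pt "3.3 43.2 0 0 0 0 0" --pt "0 0 50 0 0 0 0" --pt "0 0 0 0 0 0 0" --pt "0 0 0 0 0 0 0"

```text
clock: 27.52
position: [0.5611, 0.3985, 0.1619]
eef_rot: [-0.072, 3.141, 0.0]
ft_force: [-0.5, -0.1, 1.3]
grip_width: 0.0427
grasp_force: 0.0
```

```bash
python3 - <<'E'
from h import *
c=cap("wrist"); cv2.imwrite("pics/wrist10.png",c["color"][:,:,::-1])
from plan import plan
plan(.5608,.399,.022,1.608)
E
```

```text
pos [561.4 398.6 162.7] tilt 0.09 j6 -1.04 w 0.0429 F [-0.2 -0.8  0.7] t 27.575
turn z 0.008 | shift in turned axes [  0.8   0.3 140.7] | in present axes [  0.8   0.3 140.7]
```

View pics/wrist10.png

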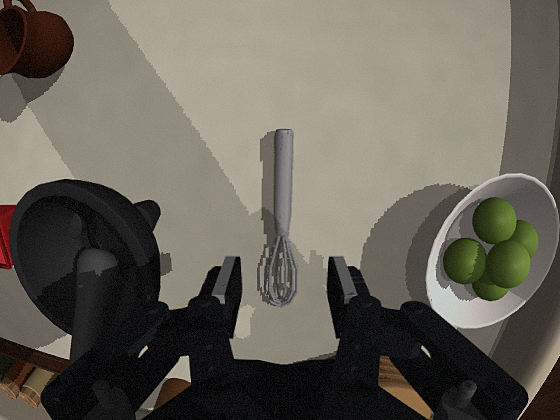

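The whisk lies with its handle end at (285,130), wires starting at (283,233) and tip near (281,306). Molcajete and lime bowl are well clear.

```bash
python3 - <<'E'
from h import *
c=cap("wrist")
for q in [(285,130),(284.5,160),(284,200),(283,233),(280,306)]: print(q,back(c,*q,.008,True).round(4))
h=cv2.cvtColor(c["color"],cv2.COLOR_RGB2HSV).astype(int)
for v in range(135,236,10):
    k=260+np.where(h[v,260:310,1]<36)[0]; print(v,k.min(),k.max(),len(k), back(c,(k.min()+k.max())/2,v,.008,True)[:2].round(4))
E
```

```text
(285, 130) [0.5031 0.3966 0.008 ]
(284.5, 160) [0.5292 0.3974 0.008 ]
(284, 200) [0.5655 0.3986 0.008 ]
(283, 233) [0.5974 0.3991 0.008 ]
(280, 306) [0.68   0.3996 0.008 ]
135 262 309 42 [0.5074 0.3973]
145 260 309 40 [0.5161 0.3968]
155 261 309 31 [0.5248 0.3976]
165 260 309 44 [0.5336 0.3976]
175 262 308 33 [0.5425 0.3984]
185 260 309 34 [0.5516 0.3984]
195 260 309 36 [0.5608 0.3988]
205 262 309 39 [0.5701 0.4001]
215 261 308 37 [0.5797 0.3997]
225 261 309 35 [0.5894 0.4006]
235 261 308 33 [0.5994 0.4006]
```

Emit:
move_arm --pt "0.5 0 30 0 0 0 0" --pt "0 0 40 0 0 0 0" --pt "0 0 35 0 0 0 0" --pt "0 0 20 0 0 0 0" --pt "0 0 8 0 0 0 0" --pt "0 0 5 0 0 0 0" --pt "0 0 0 0 0 0 0" --pt "0 0 0 0 0 0 0"

```text
clock: 28.62
position: [0.5607, 0.399, 0.0238]
eef_rot: [-0.072, 3.14, 0.001]
ft_force: [-0.3, 0.4, 0.8]
grip_width: 0.043
grasp_force: 0.0
```

```bash
python3 plan.py .5612 .3984 .0225 1.608
```

```text
pos [560.7 399.   23.8] tilt 0.07 j6 -1.04 w 0.043 F [-0.3  0.4  0.8] t 28.625
turn z 0.009 | shift in turned axes [-0.5 -0.6  1.3] | in present axes [-0.5 -0.6  1.3]
```

Emit:
move_arm --pt "-0.5 -0.6 0.8 0 0 0.008 -1" --pt "0 0 0 0 0 0 -1" --pt "0 0 0 0 0 0 -1" --pt "0 0 0 0 0 0 -1" --pt "0 0 0 0 0 0 -1"

```text
clock: 29.25
position: [0.561, 0.3982, 0.0224]
eef_rot: [-0.06, 3.141, 0.0]
ft_force: [-0.8, -1.6, 4.5]
grip_width: 0.0133
grasp_force: 58.8
```

Emit:
move_arm --pt "0 0 -5 0 0 0 -1" --pt "0 0 -20 0 0 0 -1" --pt "0 0 -50 0 0 0 -1" --pt "0 0 -55 0 0 0 -1" --pt "0 0 -55 0 0 0 -1" --pt "0 0 0 0 0 0 -1" --pt "0 0 0 0 0 0 -1"

```text
clock: 30.12
position: [0.5607, 0.3981, 0.2073]
eef_rot: [-0.06, 3.141, 0.0]
ft_force: [-0.7, 0.2, -1.5]
grip_width: 0.0136
grasp_force: 58.6
```

```bash
python3 - <<'E'
from h import *
from plan import plan
a=.046; r=np.array([.6262,-.2200]); g=r-.031*np.array([np.cos(a),np.sin(a)]); print(g)
plan(*g,.2,a+np.pi/2)
E
```

```text
[ 0.59523279 -0.2214255 ]
pos [560.7 398.1 207.3] tilt 0.02 j6 -1.03 w 0.0136 F [-0.7  0.2 -1.5] t 30.125
turn z 3.134 | shift in turned axes [  6.  620.5   7.4] | in present axes [ -11.  -620.4    7.2]
```

Emit:
move_arm --pt "0 0 0 0 0 -0.008 -1" --pt "-0.4 -30 0 0 0 0 -1" --pt "-0.4 -45.4 0 0 0 0 -1" --pt "-0.4 -45.4 0 0 0 0 -1" --pt "-0.4 -45.4 0 0 0 0 -1" --pt "-0.4 -45.4 0 0 0 0 -1" --pt "-0.4 -45.4 0 0 0 0 -1" --pt "-0.4 -45.4 0 0 0 0 -1"

```text
clock: 31.12
position: [0.5771, 0.0948, 0.2059]
eef_rot: [0.073, -3.139, 0.0]
ft_force: [0.7, 0.2, -0.3]
grip_width: 0.0135
grasp_force: 58.7
```

Emit:
move_arm --pt "-0.4 -45.4 0 0 0 0 -1" --pt "-0.4 -45.4 0 0 0 0 -1" --pt "-0.4 -45.4 0 0 0 0 -1" --pt "-0.4 -45.4 0 0 0 0 -1" --pt "-0.4 -45.4 0 0 0 0 -1" --pt "-0.4 -45.4 0 0 0 0 -1" --pt "-0.4 -45.7 0 0 0 0 -1" --pt "0 0 0 0 0 0 -1"

```text
clock: 32.12
position: [0.5944, -0.2239, 0.2054]
eef_rot: [0.068, -3.139, -0.001]
ft_force: [0.1, 0.8, -1.0]
grip_width: 0.0132
grasp_force: 58.8
```

Emit:
move_arm --pt "0 0 50 0 0 0 -1" --pt "0 0 50 0 0 0 -1" --pt "0 0 40 0 0 0 -1" --pt "0 0 0 0 0 0 -1" --pt "0 0 0 0 0 0 -1"

```text
clock: 32.75
position: [0.5956, -0.2212, 0.0686]
eef_rot: [-0.073, 3.14, -0.001]
ft_force: [-0.1, -0.6, -0.2]
grip_width: 0.0136
grasp_force: 58.8
```

```bash
python3 plan.py .5952 -.2214 .0295 1.617; python3 - <<'E'
from h import *
c=cap("wrist"); t=cap("top")
im=np.hstack([cv2.resize(c["color"][100:,100:480,::-1],(480,404)),cv2.resize(t["color"][90:210,310:405,::-1],(320,404),interpolation=cv2.INTER_CUBIC)])
cv2.imwrite("pics/w11.png",im)
E
```

```text
pos [ 595.6 -221.2   68.6] tilt 0.07 j6 -2.01 w 0.0136 F [-0.1 -0.6 -0.2] t 32.75
turn z 3.142 | shift in turned axes [-0.4  0.2 39.1] | in present axes [ 0.4 -0.1 39.1]
```

View pics/w11.png

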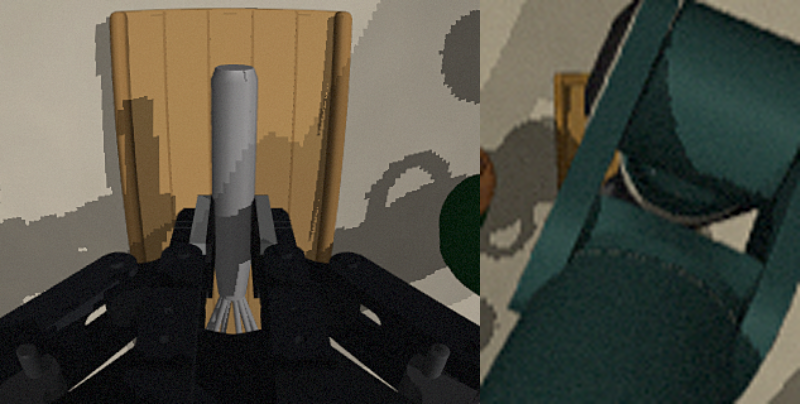

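The whisk is centred over the rest: handle at x=234, rest edges at 110 and 352. Lowering and letting go gently.

Emit:
move_arm --pt "0 0 20 0 0 0 -1" --pt "0 0 14 0 0 0 -1" --pt "0 0 5.5 0 0 0 -1" --pt "0 0 0 0 0 0 -1" --pt "0 0 0 0 0 0 -1"

```text
clock: 33.48
position: [0.5948, -0.2214, 0.0282]
eef_rot: [0.072, -3.14, -0.0]
ft_force: [-9.3, 2.0, 15.6]
grip_width: 0.0136
grasp_force: 60.6
```

Emit:
move_arm --pt "0 0 0 0 0 0 -0.3" --pt "0 0 0 0 0 0 -0.3" --pt "0 0 0 0 0 0 -0.3" --pt "0 0 -15 0 0 0 -0.3" --pt "0 0 -40 0 0 0 -0.3" --pt "0 0 -60 0 0 0 -0.3" --pt "0 0 -60 0 0 0 -0.3"

```text
clock: 34.35
position: [0.5947, -0.2212, 0.2055]
eef_rot: [-0.072, 3.14, -0.0]
ft_force: [0.8, 0.2, -0.9]
grip_width: 0.0299
grasp_force: 0.0
```

```bash
python3 plan.py .45 .45 .25 1.617
```

```text
pos [ 594.7 -221.2  205.5] tilt 0.03 j6 -2.01 w 0.0299 F [ 0.8  0.2 -0.9] t 34.35
turn z -0.0 | shift in turned axes [113.5 677.2 -44.8] | in present axes [113.6 677.2 -44.8]
```

Moving the arm out of view for a final check.

Emit:
move_arm --pt "8 45 -5 0 0 0 -0.3" --pt "8 45 -5 0 0 0 -0.3" --pt "8 45 -5 0 0 0 -0.3" --pt "8 45 -5 0 0 0 -0.3" --pt "8 45 -5 0 0 0 -0.3" --pt "8 45 -5 0 0 0 -0.3" --pt "8 45 -5 0 0 0 -0.3" --pt "8 45 -5 0 0 0 -0.3"

```text
clock: 35.35
position: [0.5139, 0.1367, 0.244]
eef_rot: [-0.072, 3.139, 0.0]
ft_force: [0.8, -0.2, 1.4]
grip_width: 0.0299
grasp_force: 0.0
```

Emit:
move_arm --pt "8 45 0 0 0 0 -0.3" --pt "8 45 0 0 0 0 -0.3" --pt "8 45 0 0 0 0 -0.3" --pt "8 45 0 0 0 0 -0.3" --pt "8 45 0 0 0 0 -0.3" --pt "0 0 0 0 0 0 -0.3" --pt "0 0 0 0 0 0 -0.3"

```text
clock: 36.22
position: [0.4642, 0.3579, 0.2432]
eef_rot: [-0.073, 3.14, 0.0]
ft_force: [-0.1, -0.6, 0.5]
grip_width: 0.03
grasp_force: 0.0
```

```bash
python3 - <<'E'
from fit import *
t=cap("top"); s=cap("scene")
for n,p in dict(cellar=(.614,.0574,.046),molc=P0["molc"],rest=P0["rest"],bowl=(.599,-.4,0)).items(): print(n,*fit([t],n,p,W.get(n,.09)))
a=crop(t,140,90,260,180,2.3); b=crop(s,200,130,260,240,2); 
b=cv2.resize(b,(300,277)); a=cv2.resize(a,(798,552))[:,:]
a=cv2.resize(crop(t,200,95,200,150,4),(500,375)); b=cv2.resize(crop(s,170,180,200,250,2),(300,375))
cv2.imwrite("pics/final.png",np.hstack([a,b]))
E
```

```text
cellar [0.61488473 0.05735344 0.06528982] 0.08508056688021744
molc [0.6059034  0.23078873 0.32748745] 0.059352340867547565
rest [ 0.62602883 -0.21982715  0.04118186] 0.2569077993173977
bowl [ 0.59608731 -0.39786108  0.28617086] 0.10803706097823745
```

View pics/final.png

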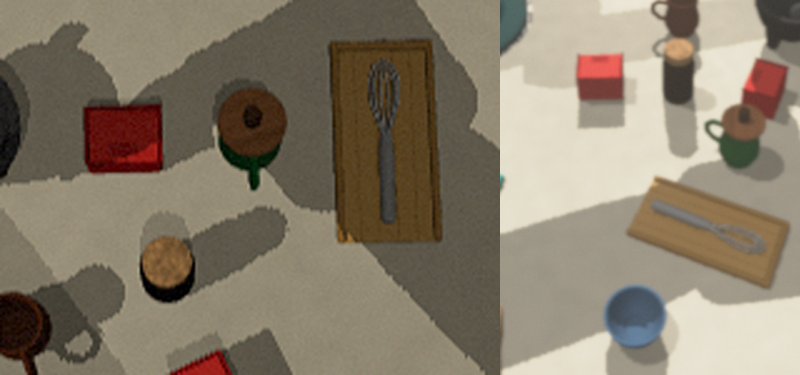

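The final view shows the row standing as asked: the cellar at (123,138), the lidded jarrito at (252,120) and the whisk in the middle of the rest at (385,140), wires at the far end. The bystanders are untouched. Handing in.

```bash
python3 -c "
from cell import order
print(order.job_done())"
```

```text
the job is handed in; nothing more can be done
None
```

I handed the job in at about 36 s: the red cellar and the lidded green jarrito stand in the row with gaps of about 5.8 cm (the most even spacing that fits), the whisk lies in the middle of the spoon rest with its wires at the far end, and the bystanders were left alone.

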